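Seat a microplate in the reader's carrier and push the carrier home

TASK

The white 96-well plate was set down crooked on the plate reader's extended carrier and hangs over its open side, so it would catch on the slot. Nudge it with the fingertips until it lies square in the carrier's corner, flush against both the left and the rear fence, then push the carrier by its front panel fully home into the reader. Only push: do not lift or tip the plate, and leave the cup, bottles and petri dish beside it alone.

Things in the scene. Friction and masses are not known exactly. Their poses are not given: they have to be found in the camera images.
- reader: low white plate reader with a black top inlay, fixed on the worktop, 225 (x) x 204 (y) x 64 mm high; origin on the worktop under the housing's centre. Its x axis points into the reader (the way the carrier closes), y to its left, z up
- slot_mouth (a point): middle of the lower edge of the slot in the reader's front face (x = -112.5, y = 3, z = 4 mm in the reader's frame), same axes; the slot is 146 mm wide and 34 mm high. A plate more than 8 mm off the left fence catches on the slot's right side when the carrier goes in; with the carrier at its start the rear fence is still 8 to 15 mm in front of the mouth
- carrier (a joint): how far the plate carrier is pushed in, m: 0 = fully out, 0.182 = fully home (front panel against the housing); it slides along the reader's x axis with about 3 N of friction and stays where it is left; hard stops at both ends
- nest_corner (a point): carrier's inner corner at floor level (z = 12 mm), where the inner faces of rear and left fence meet; moves with the carrier, axes as the reader. The metal floor runs from here 167 mm to -x (to the front panel) and 132 mm to -y, where it is open, with no fence. The black fences stand 9 mm above the floor: the rear one over the whole width, the left one 120 mm long
- front_panel (a point): middle of the outer face of the carrier's white front panel, 24 mm above the worktop, axes as the reader. The panel is 14 mm thick, 160 mm wide, from z = 5 to 39 mm; with the carrier home this point lies at x = -127.5, y = 2 mm in the reader's frame
- microplate: loose white 96-well plate, 85.5 (x) x 127.8 (y) x 14.4 mm, about 0.09 kg, lying on the carrier floor; origin at the centre of its underside. Seated, it is parallel to the reader and its centre lies at x = -42.8, y = -63.9 mm from nest_corner. At the start at least 45 mm of bare floor separates its front edge from the front panel. Pushed at one point while crooked it can wedge
- cup_blue: bystander: white specimen cup with blue lid, 62 mm across, 68 mm high, origin at the centre of its underside
- oil_bottle: bystander: small brown bottle with black cap, 29 mm across, 61 mm high, origin at the centre of its underside
- petri_dish: bystander: shallow cream-white petri dish, 60 mm across, 15 mm high, origin at the centre of its underside
- iodine_bottle: bystander: amber-brown dropper bottle with pointed cap, 37 mm across, 93 mm high, origin at the centre of its underside
There are look-alikes about, which are no part of the job. Of the things shaped like the microplate, the white one is meant.

How it is judged (in metres and radians):
On the way, in this order (a step that is already met when the one before it is completed fails the run):
1. the plate lies square in the corner of the carrier, against both fences, while the carrier is still at least 80 mm out (x of microplate in the frame of nest_corner above -0.045 m and y of microplate in the frame of nest_corner above -0.0662 m and angle between the x axis of microplate and the x axis of nest_corner, either way round below 0.03 rad and angle between microplate's own z axis and vertical below 0.03 rad and value of joint carrier below 0.1 m), for 0.1 s.
2. the carrier is fully home (value of joint carrier above 0.179 m), for 0.2 s.
At the end, for the whole second after the job is handed in: the carrier is within 3 mm of fully home; the plate lies flat and at rest on it, within about 2 mm of the rear and the left fence and square to them within 0.03 rad (x of microplate in the frame of nest_corner above -0.045 m and y of microplate in the frame of nest_corner above -0.0662 m and angle between the x axis of microplate and the x axis of nest_corner, either way round below 0.03 rad and angle between microplate's own z axis and vertical below 0.03 rad and value of joint carrier above 0.179 m and linear speed of microplate below 0.01 m/s and height (world z) of microplate below 0.015 m); the robot touches nothing.
It fails at once if the microplate is lifted off the carrier or tipped, or falls off it (height (world z) of microplate above 0.02 m or height (world z) of microplate below 0.006 m or angle between microplate's own z axis and vertical above 0.12 rad).
It fails at once if the blue-capped specimen cup is shifted or tipped (distance of cup_blue from where it was at the start of the episode above 0.015 m or angle between cup_blue's own z axis and vertical above 0.2 rad).
It fails at once if the small brown bottle is shifted or tipped (distance of oil_bottle from where it was at the start of the episode above 0.015 m or angle between oil_bottle's own z axis and vertical above 0.2 rad).
It fails at once if the petri dish is shifted or tipped (distance of petri_dish from where it was at the start of the episode above 0.015 m or angle between petri_dish's own z axis and vertical above 0.2 rad).
It fails at once if the amber stain bottle is shifted or tipped (distance of iodine_bottle from where it was at the start of the episode above 0.015 m or angle between iodine_bottle's own z axis and vertical above 0.2 rad).
It also fails if it takes over 64 s, if anything falls off the work surface, if the arm or the gripper's body presses on something with over 40 N, if the wrist force passes 120 N, or if a joint passes its speed limit or range.

ROBOT

A 6-joint arm with a two-finger parallel gripper is mounted at the origin on a cart in front of the work surface, level with it; the furniture and walls round the work are solid. World frame = base frame: x ahead of the robot, y to its left, z up, the work surface at z = 0. Lengths are in mm, angles in rad, forces in N, time in s.
With the tool pointing down it reaches from about 400 to 925 mm from the base axis. Payload 12.5 kg.
Tool frame: the origin (TCP) lies midway between the tips of the shut fingers; the grasp point (between the pads) lies 19 mm behind it; z points along the fingers, y is the line along which they close (so a half turn about z gives the same grasp; the last joint's range is limited). The gripper opens to 95 mm and grips with 3 to 60 N. Pads are 20 mm wide; open, the fingers measure 119 mm over their backs; the gripper's body (75 mm by 180 mm) begins 59 mm behind the grasp point.
Start: joints at [-1.24, 0.491, 1.559, -0, 1.092, -0.106], TCP at [264.426, -566.327, 214.661] pointing down, gripper open.
Joint ranges: [-3.1, 3.1], [-0.84, 2.19], [0.05, 2.79], [-1.13, 4.28], [0.06, 2.93], [-2.69, 2.69]. Speed limits (rad/s): [2.22, 2.22, 2.79, 3.14, 3.14, 3.14].

INTERFACE

Orientations are given as [roll, pitch, yaw] about the fixed x, y, z axes, in that order (R = Rz(yaw) Ry(pitch) Rx(roll)).
In Python, from cell import * gives the robot as it stands.
- The arm moves only by the tool servo_tool, never from a script. Its argument "moves" is one flat list of numbers, 5 for each row, row after row: the shift along the world's x, y, z as a fraction of full scale, then the turn about the world's z as a fraction of full scale, then the opening, from 0 (shut) to 1 (fully open). A call has 1 to 12 rows; each row is the pose to reach, as a shift and turn from the pose commanded when the call began, turning the shorter way round; what a row does not reach only later rows make up. Full scale, the value 1, is 400 mm for a shift and 180 degrees for a turn. A row lasts 1/12 s, in which the tool goes at most 41.7 mm and 7.16 degrees, less where a joint would pass 70% of its speed; a pose out of reach is approached as far as the arm can. A call with a number of a shift or a turn outside -1 to 1 is refused whole. A call with a gripper value outside its range is refused whole. The fingers move at their own pace and stop on an object; the grip force is fixed at half the most. Time passes only in rows, so rows that repeat a pose let the fingers close. It gives the time, the measured TCP pose, the force, the opening and the grip force at its end, in the units of the state.
- state(): the state, without advancing time (a new reading comes with each control period).
- read_camera(name): name is "scene" or "top" or "wrist"; returns (picture, depth): 420x560x3 uint8, blue, green, red; 420x560 float32, mm along the optical axis (not along the pixel's ray), 0 where there is no reading.
- get_calibration(name): a dict with "K" (3x3 intrinsics, pixels), "R" (3x3) and "t" (3): a world point X has camera coordinates R X + t. Camera axes: x right, y down, z forward; pixel columns grow to the right and rows downward; lengths in mm; the calibration is good to about 2 mm. The wrist camera is an equidistant fisheye: a pixel r from the principal point sees the ray r / f radians off the axis. A picture is of the moment at which its call begins: read the wrist's pose just before it. get_calibration takes no time and is no camera call; for the wrist camera it gives the pose at the moment of the call.
- job_done(): hands the job in; it is judged then, once.
The state is a dict: "t": time; "joints": joint angles; "qvel": joint speeds; "tau": joint torques, N m; "eef_pos": TCP position; "tcp_rot": TCP orientation; "ft_force": force on the tool from outside, world axes, zero at the start; "moment": the same for the moment, N m; "opening": opening from 0.0 (shut) to 1.0 (fully open); "grip_force": force on a finger pad.
Only numpy, scipy, OpenCV 4.12 (cv2) and the standard library are available. Lean on these libraries where they do the work, as an engineer would, in place of code of your own. Each camera call takes 0.05 s, during which the arm holds its last target. There are 200 camera calls.

## Working session

There is one attempt and no reset: what is moved stays moved. The work goes in short steps, Python scripts to look and compute and a tool call to move; the robot and the scene stay as the last step left them, time stands still between calls to the robot, and variables do not carry over. Pictures are saved under pics/ and viewed, at most 10 in all, crops included, and the job is handed in when it is done.

Besides the shell and the picture viewer there is one more tool, called after "Call:" as name(argument=value, ...), one argument or row to a line, values as JSON. servo_tool: Moves the arm, as the interface text tells. Its arguments: {"type":"object","properties":{"moves":{"type":"array"}},"required":["moves"]}

```bash
mkdir -p pics; python3 - <<'E'
from cell import *
import cv2,numpy as np
s=state();print(s)
for n in("top","scene"):
    p,d=read_camera(n);cv2.imwrite(f"pics/{n}0.png",p);np.savez(f"{n}0.npz",p=p,d=d);c=get_calibration(n);print(n,c)
E
```

```text
{'t': 0.0, 'joints': array([-1.23956938e+00,  4.91560528e-01,  1.55947431e+00, -3.78776789e-05,
        1.09167492e+00, -1.05582331e-01]), 'qvel': array([-0.00067618, -0.00205753, -0.00125727,  0.00095438, -0.00070411,
        0.00069814]), 'tau': array([-1.37470306e-03, -6.12649655e+01, -2.58181626e+01,  6.91825664e-02,
        4.81887453e-02, -8.40079042e-05]), 'eef_pos': array([ 264.3468813 , -566.06764581,  214.05258214]), 'tcp_rot': array([-3.14047824e+00, -8.43206975e-05,  4.36826707e-01]), 'ft_force': array([-0.20126812,  0.22945928,  0.51934272]), 'moment': array([ 0.03447969, -0.0225017 ,  0.01433087]), 'grip_force': 0.0, 'opening': 1.0009804108154652}
top {'K': array([[409.42941639,   0.        , 278.87778793],
       [  0.        , 409.42941639, 207.88161784],
       [  0.        ,   0.        ,   1.        ]]), 'R': array([[-0.00101507, -0.99999355, -0.00344511],
       [-0.98758791,  0.00154357, -0.15705966],
       [ 0.15706396,  0.00324292, -0.98758311]]), 't': array([  7.89740006, 590.80638511, 947.50552866])}
scene {'K': array([[407.72085738,   0.        , 280.89808724],
       [  0.        , 407.72085738, 213.9726021 ],
       [  0.        ,   0.        ,   1.        ]]), 'R': array([[-0.90516821, -0.42468814, -0.01762079],
       [-0.30201936,  0.67177944, -0.67638502],
       [ 0.29908998, -0.6069204 , -0.73633743]]), 't': array([ 546.82596924,  244.47814238, 1012.29544635])}
```

View pics/top0.png

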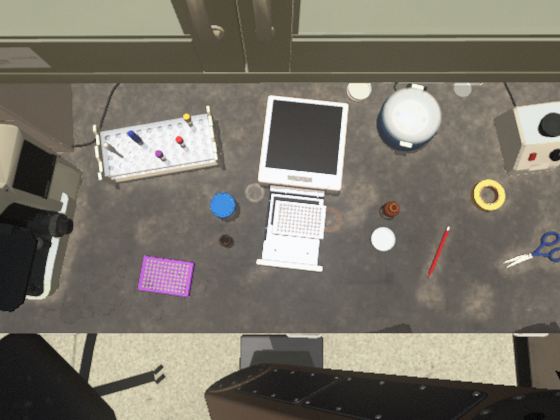

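View pics/scene0.png

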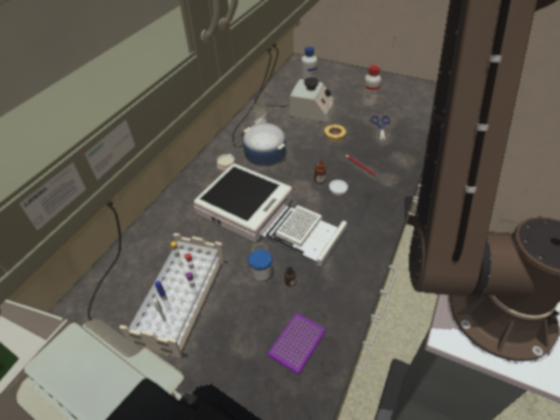

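The top view shows the reader around (305,142), its carrier extended towards the robot with the front panel at (290,266), and the plate at (298,216). The cup is at (223,205), the oil bottle at (226,241), the petri dish at (383,239) and the iodine bottle at (390,210).

```bash
cat > h.py <<'E'
import numpy as np,cv2
from cell import *
def ray(n,uv,z,c=None):
    c=c or get_calibration(n);uv=np.atleast_2d(np.float64(uv))
    r=np.c_[uv,np.ones(len(uv))]@np.linalg.inv(c["K"]).T@c["R"];o=-c["R"].T@c["t"]
    return o+r*((z-o[2])/r[:,2])[:,None]
def proj(n,X,c=None):
    c=c or get_calibration(n);q=np.atleast_2d(X)@c["R"].T+c["t"];q=q@c["K"].T;return q[:,:2]/q[:,2:]
def pts(n,d):
    c=get_calibration(n);v,u=np.mgrid[:d.shape[0],:d.shape[1]]
    q=np.stack([u,v,np.ones_like(u)],-1)@np.linalg.inv(c["K"]).T*d[...,None]
    return (q-c["t"])@c["R"]
E
python3 - <<'E'
from h import *
a=np.load("top0.npz");p=a["p"];d=a["d"]
cv2.imwrite("pics/crop0.png",cv2.resize(p[175:280,210:350],None,fx=5.6,fy=5.6,interpolation=cv2.INTER_CUBIC))
X=pts("top",d)
# heights along carrier axis
for v in range(180,276,3): print(v,[f"{X[v,u,2]:.0f}" for u in range(256,340,4)])
# reader top inlay
g=cv2.cvtColor(p,cv2.COLOR_BGR2GRAY)
m=((X[...,2]>55)&(X[...,2]<75)).astype(np.uint8);m[:, :240]=0;m[:,360:]=0;m[:90]=0;m[200:]=0
c=max(cv2.findContours(m,0,2)[0],key=cv2.contourArea);b=cv2.boxPoints(cv2.minAreaRect(c));print(b);W=ray("top",b,64);print(W,np.linalg.norm(np.diff(W,axis=0),axis=1),W.mean(0))
E
```

```text
180 ['-2', '62', '64', '64', '61', '64', '64', '63', '63', '62', '63', '66', '64', '63', '63', '65', '68', '62', '65', '63', '63']
183 ['2', '25', '48', '51', '52', '57', '59', '62', '63', '61', '61', '63', '62', '66', '62', '65', '64', '63', '64', '64', '66']
186 ['-1', '2', '-3', '-1', '11', '15', '11', '11', '44', '47', '49', '60', '1029', '62', '61', '63', '62', '58', '62', '64', '64']
189 ['1', '-0', '1', '1', '12', '14', '8', '11', '12', '16', '9', '14', '10', '11', '41', '39', '46', '54', '55', '60', '58']
192 ['3', '-2', '3', '1', '21', '21', '24', '22', '13', '11', '11', '12', '14', '12', '9', '11', '14', '-0', '-3', '12', '14']
195 ['4', '-4', '1', '2', '13', '11', '13', '8', '13', '14', '15', '23', '21', '18', '21', '12', '10', '-0', '1', '3', '-3']
198 ['1', '0', '-1', '20', '15', '11', '14', '11', '12', '11', '12', '13', '12', '10', '10', '12', '12', '0', '1', '-0', '-2']
201 ['-3', '-1', '3', '20', '10', '24', '26', '27', '23', '16', '10', '13', '11', '13', '10', '11', '12', '-1', '-0', '-0', '-5']
204 ['4', '-2', '4', '22', '13', '27', '22', '27', '30', '26', '27', '24
[... 2636 characters left out ...]
 '0', '1', '28', '39', '41', '40', '38', '41', '37', '41', '37', '35', '-1', '0', '0', '-1']
270 ['3', '0', '-1', '-2', '-2', '1', '1', '-1', '2', '-4', '-2', '-1', '1', '5', '33', '36', '38', '2', '4', '1', '-2']
273 ['-1', '-1', '-1', '5', '2', '3', '-1', '-2', '-1', '0', '-3', '-2', '2', '-1', '2', '2', '-0', '-1', '-1', '2', '-3']
[[256.50607  181.5075  ]
 [266.10666   93.9021  ]
 [349.3264   103.022064]
 [339.7258   190.62747 ]]
[[ 652.52629471   60.94505647   64.        ]
 [ 876.21378584   38.66795441   64.        ]
 [ 851.66434796 -168.26861567   64.        ]
 [ 629.77234178 -139.01829056   64.        ]] [224.79404566 208.38766503 223.81162599] [752.54419257 -51.91847384  64.        ]
```

View pics/crop0.png

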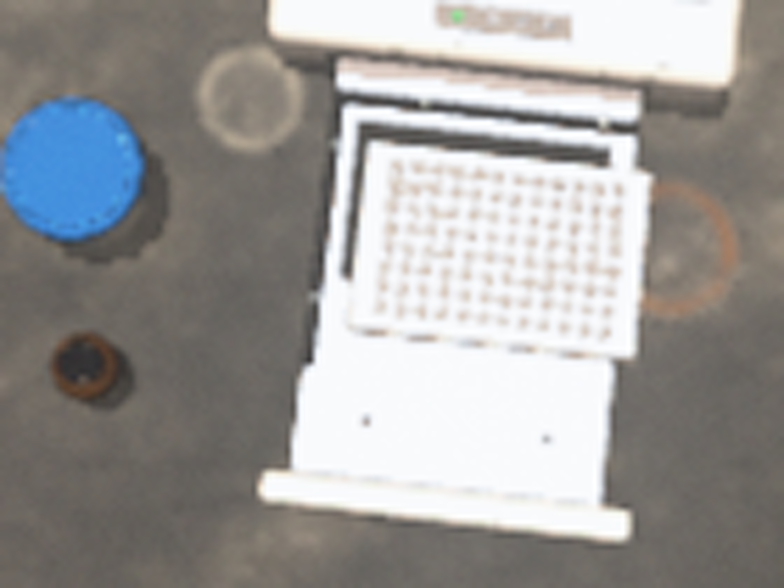

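The crop shows the plate's top corners at about (370,140), (652,174), (636,357) and (347,328). The panel's top runs from (258,475) to (632,540), and the rear fence is the dark stripe at y≈95–130.

```bash
python3 - <<'E'
from h import *
a=np.load("top0.npz");p=a["p"];d=a["d"]
X=pts("top",d)
f=lambda q:(np.float64(q)+.5)/5.6-.5+[210,175]
P=ray("top",f([[370,140],[652,174],[636,357],[347,328]]),26.4)
print("plate",P.round(1),P.mean(0).round(1),[round(np.linalg.norm(P[i]-P[i-1]),1) for i in range(4)])
ang=lambda v:np.degrees(np.arctan2(v[1],v[0]))
print("plate yaw",ang(P[0]-P[3]),ang(P[1]-P[2]),ang(P[0]-P[1])-90,ang(P[3]-P[2])-90)
m=((X[...,2]>30)&(X[...,2]<48)).astype(np.uint8);m[:250]=0;m[285:]=0;m[:,:240]=0;m[:,350:]=0
c=max(cv2.findContours(m,0,2)[0],key=cv2.contourArea);b=cv2.boxPoints(cv2.minAreaRect(c));W=ray("top",b,39);print("panel",W.round(1),W.mean(0),np.linalg.norm(np.diff(W,axis=0),axis=1))
# eye panel corners
W=ray("top",f([[258,472],[632,511],[630,542],[257,500]]),39);print("panel eye",W.round(1),W.mean(0).round(1),ang(W[0]-W[1])-90,ang(W[3]-W[2])-90,np.linalg.norm(W[0]-W[1]))
F=ray("top",f([[347,103],[638,129],[346,103],[322,290]]),21);print("fence",F.round(1),ang(F[0]-F[1])-90,ang(F[2]-F[3]))
for n,uv,z in(("cup",(223,205),68),("oil",(226,239),61),("petri",(383,239),15),("iod",(391,208),85)):print(n,ray("top",uv,z).round())
# reader inlay by dark mask
g=p.max(2);m=(g<60).astype(np.uint8);m[:90]=0;m[185:]=0;m[:,:262]=0;m[:,:]=m;m[:,350:]=0
c=max(cv2.findContours(m,0,2)[0],key=cv2.contourArea);b=cv2.boxPoints(cv2.minAreaRect(c));W=ray("top",b,64);print("inlay",W.round(1),[ang(W[i]-W[i-1])for i in range(4)])
E
```

```text
plate [[ 614.9   15.2   26.4]
 [ 599.4 -109.7   26.4]
 [ 518.4 -101.2   26.4]
 [ 531.2   25.2   26.4]] [566.  -42.6  26.4] [np.float64(84.3), np.float64(125.8), np.float64(81.5), np.float64(127.1)]
plate yaw -6.856397281334757 -6.013729285285424 -7.074502221095358 -5.820697204610795
panel [[456.8  63.4  39. ]
 [471.   61.9  39. ]
 [453.  -94.8  39. ]
 [438.9 -92.9  39. ]] [454.92113812 -15.62723293  39.        ] [ 14.3097224  157.7129756   14.26334097]
panel eye [[468.2  63.   39. ]
 [451.5 -96.9  39. ]
 [438.4 -95.9  39. ]
 [456.3  63.3  39. ]] [453.6 -16.6  39. ] -5.969396788201664 -6.422038362062494 160.82336142829175
fence [[ 632.7   25.5   21. ]
 [ 620.7 -104.4   21. ]
 [ 632.7   26.    21. ]
 [ 548.6   36.4   21. ]] -5.294359749361732 -7.079159814623212
cup [[595. 140.  68.]]
oil [[514. 132.  61.]]
petri [[ 517. -250.   15.]]
iod [[ 584. -254.   85.]]Traceback (most recent call last):
  File "<stdin>", line 17, in <module>
ValueError: max() iterable argument is empty
```

Call:
servo_tool(
  moves=[0.06,0.09,0,0.033,0.5,0.12,0.18,0,0.066,0.5,0.18,0.27,0,0.1,0.5,0.24,0.36,0,0.133,0.5,0.3,0.45,0,0.166,0.5,0.36,0.54,0,0.2,0.5,0.42,0.63,0,0.233,0.5,0.48,0.72,0,0.266,0.5,0.54,0.81,0,0.3,0.5,0.6,0.9,0,0.3256,0.5,0.728,1,0,0.3256,0.5,0.728,1,0,0.3256,0.5],
)

```text
t: 1.1
eef_pos: [556.7, -164.1, 214.8]
tcp_rot: [3.142, -0.0, 1.461]
ft_force: [0.5, -1.0, -0.3]
opening: 0.501
grip_force: 0.0
```

Call:
servo_tool(
  moves=[0,0,-0.1,0,0.5,0,0,-0.2,0,0.5,0,0,-0.28,0,0.5,0,0,-0.28,0,0.5],
)

```text
t: 1.43
eef_pos: [553.0, -164.9, 97.1]
tcp_rot: [-3.133, -0.003, 1.46]
ft_force: [-0.6, -0.2, -1.0]
opening: 0.499
grip_force: 0.0
```

```bash
python3 - <<'E'
from h import *
print(state()["eef_pos"],get_calibration("wrist"))
p,d=read_camera("wrist");q,_=read_camera("top")
cv2.imwrite("pics/w1.png",np.vstack([cv2.resize(p,(760,570))]));cv2.imwrite("pics/t1.png",cv2.resize(q[175:280,210:350],None,fx=5.6,fy=5.6,interpolation=cv2.INTER_CUBIC))
E
```

```text
[ 553.00498486 -164.90177652   97.0518024 ] {'K': array([[325.1922621 ,   0.        , 283.19178896],
       [  0.        , 325.1922621 , 203.15808737],
       [  0.        ,   0.        ,   1.        ]]), 'R': array([[ 0.99382111, -0.11057868, -0.00958978],
       [-0.10453742, -0.96154963,  0.25395717],
       [-0.0373033 , -0.2513855 , -0.96716792]]), 't': array([-566.82726278,  -99.21448477,  255.30227753])}
```

View pics/w1.png

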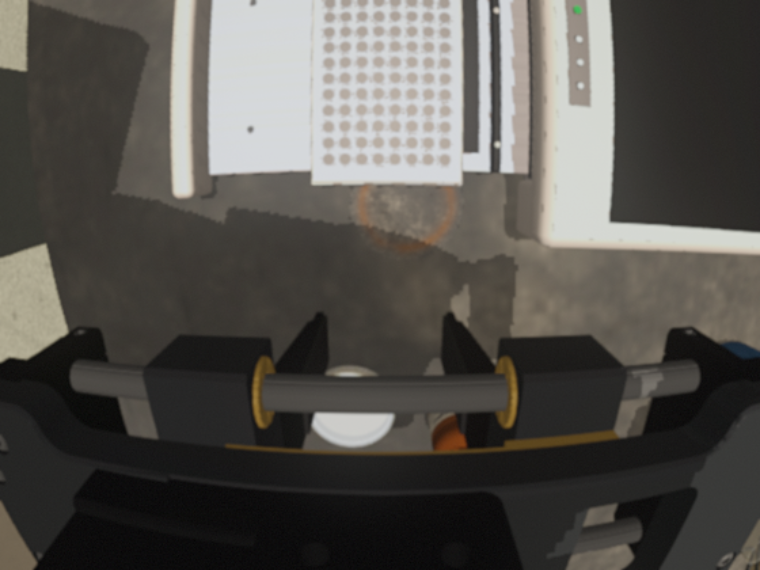

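The wrist view shows the plate's right edge from (313,184) to (461,184). The black fence stripe is at x≈495, the floor's open edge at y≈173, and the panel's outer face at x≈175.

```bash
cat >> h.py <<'E'
def rayw(uv,z,c):
    K=c["K"];q=(np.atleast_2d(np.float64(uv))-K[:2,2])/K[0,0];th=np.linalg.norm(q,axis=1,keepdims=True)
    r=np.c_[q/th*np.sin(th),np.cos(th)]@c["R"];o=-c["R"].T@c["t"]
    return o+r*((z-o[2])/r[:,2])[:,None]
E
python3 - <<'E'
from h import *
c=get_calibration("wrist");f=lambda q:(np.float64(q)+.5)*560/760-.5
for n,q,z in(("plate",[[313,184],[461,184],[461,10],[313,10]],26.4),("fence inner",[[489,172],[489,10]],21),("panel outer",[[174,190],[175,10]],39),("floor R",[[212,174],[300,174]],12),("mouth/reader front top",[[545,240],[540,10]],64)):
    print(n,rayw(f(q),z,c).round(1))
E
```

```text
plate [[ 522.3 -102.3   26.4]
 [ 604.4 -111.4   26.4]
 [ 615.9  -10.7   26.4]
 [ 533.3   -1.6   26.4]]
fence inner [[ 622.3 -106.2   21. ]
 [ 633.7   -9.3   21. ]]
panel outer [[443.  -92.6  39. ]
 [454.7  13.7  39. ]]
floor R [[457.3 -87.   12. ]
 [512.8 -95.7  12. ]]
mouth/reader front top [[ 639.  -140.    64. ]
 [ 648.2  -23.7   64. ]]
```

Call:
servo_tool(
  moves=[0.011,0.05,-0.05,0,0.5,0.011,0.05,-0.1,0,0.5,0.011,0.05,-0.15,0,0.5,0.011,0.05,-0.19,0,0.5,0.011,0.05,-0.21,0,0.5,0.011,0.05,-0.21,0,0.5,0.011,0.05,-0.21,0,0.5],
)

```text
t: 2.12
eef_pos: [560.8, -146.8, 20.2]
tcp_rot: [3.14, 0.0, 1.459]
ft_force: [-0.5, 0.7, 0.6]
opening: 0.498
grip_force: 0.0
```

Call:
servo_tool(
  moves=[0.0025,0.025,-0.003,0,0.5,0.005,0.045,-0.003,0,0.5,0.006,0.055,-0.003,0,0.5,0.007,0.062,-0.003,0,0.5,0.008,0.068,-0.003,0,0.5,0.008,0.074,-0.003,0,0.5,0.009,0.08,-0.003,0,0.5,0.01,0.085,-0.003,0,0.5,0.01,0.09,-0.003,0,0.5,0.0105,0.094,-0.003,0,0.5,0.0105,0.094,-0.003,0,0.5],
)

```text
t: 3.03
eef_pos: [564.3, -108.6, 17.5]
tcp_rot: [3.141, 0.0, 1.46]
ft_force: [-0.5, 0.0, 0.3]
opening: 0.502
grip_force: 0.4
```

```bash
python3 - <<'E'
from h import *
p,d=read_camera("wrist")
cv2.imwrite("pics/w2.png",cv2.resize(p,(760,570)));print(state()["eef_pos"],state()["ft_force"])
E
```

```text
[ 564.21285575 -108.61407034   17.44376978] [ 0.14387504 -0.92344125  0.48721824]
```

View pics/w2.png

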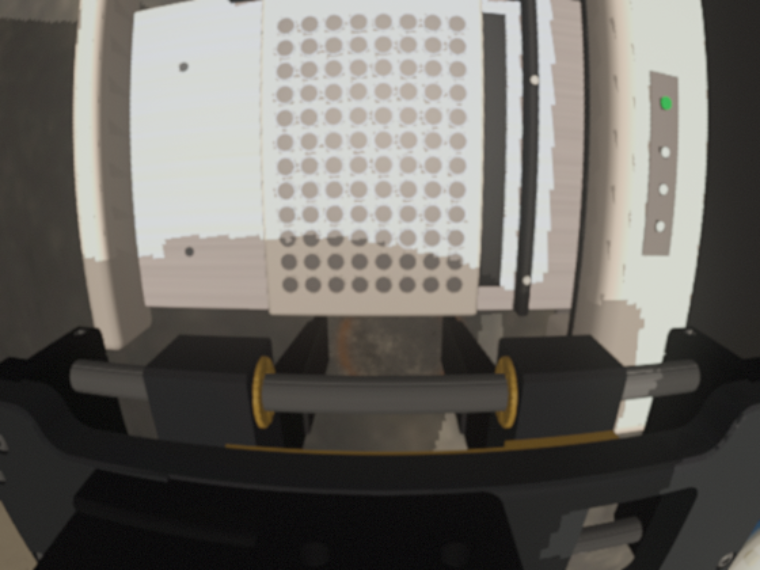

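The plate's right edge (y≈314) is now about level with the floor's edge (y≈309), and the fingertips are just behind it at (325,320) and (445,320). I'll keep pushing gently.

Call:
servo_tool(
  moves=[0.0004,0.004,0,0,0.5,0.0008,0.008,0,0,0.5,0.001,0.01,0,0,0.5,0.0012,0.0125,0,0,0.5,0.0012,0.0125,0,0,0.5],
)

```text
t: 3.5
eef_pos: [564.7, -104.1, 17.6]
tcp_rot: [3.141, 0.001, 1.46]
ft_force: [-1.3, -5.8, 2.5]
opening: 0.499
grip_force: 11.1
```

Call:
servo_tool(
  moves=[0.0003,0.0025,0,0,0.5,0.0005,0.005,0,0,0.5,0.0005,0.005,0,0,0.5],
)

```text
t: 3.75
eef_pos: [564.8, -103.8, 17.6]
tcp_rot: [3.141, 0.002, 1.46]
ft_force: [-5.0, -19.0, 1.5]
opening: 0.501
grip_force: 17.9
```

Call:
servo_tool(
  moves=[0.0003,0.0025,0,0,0.5,0.0005,0.005,0,0,0.5,0.0005,0.005,0,0,0.5],
)

```text
t: 4.0
eef_pos: [565.3, -103.5, 17.8]
tcp_rot: [3.14, 0.004, 1.46]
ft_force: [-7.7, -34.3, 1.6]
opening: 0.501
grip_force: 24.4
```

Call:
servo_tool(
  moves=[-0.002,-0.02,0,0,0.5,-0.005,-0.05,0,0,0.5,-0.005,-0.05,0,0,0.5,-0.005,-0.05,0.1,0,0.5,-0.005,-0.05,0.2,0,0.5,-0.005,-0.05,0.25,-0.039,0.85,-0.08,0,0.25,-0.078,0.85,-0.161,0.1,0.25,-0.117,0.85,-0.161,0.185,0.25,-0.156,0.85,-0.161,0.185,0.25,-0.195,0.85,-0.161,0.185,0.25,-0.234,0.85,-0.161,0.185,0.25,-0.27,0.85],
)

```text
t: 5.0
eef_pos: [500.5, -24.5, 117.6]
tcp_rot: [-3.141, -0.0, 0.607]
ft_force: [-0.5, -0.5, 0.1]
opening: 0.843
grip_force: 0.0
```

Call:
servo_tool(
  moves=[0,0,0,-0.039,0.85,0,0,0,-0.078,0.85,0,0,0,-0.117,0.85,0,0,0,-0.156,0.85,0,0,0,-0.195,0.85,0,0,0,-0.23,0.85,0,0,0,-0.23,0.85,0,0,0,-0.23,0.85],
)

```text
t: 5.67
eef_pos: [500.6, -25.4, 117.4]
tcp_rot: [-3.141, 0.0, -0.107]
ft_force: [0.1, 0.2, 0.3]
opening: 0.849
grip_force: 0.0
```

```bash
python3 - <<'E'
from h import *
s=state();c=get_calibration("wrist");p,d=read_camera("wrist");np.savez("w3.npz",p=p,**c)
cv2.imwrite("pics/w3.png",cv2.resize(p,(760,570)));print(s["eef_pos"],s["tcp_rot"],s["joints"])
E
```

```text
[500.5899954  -25.41891448 117.39375945] [-3.14147676e+00  3.02817162e-04 -1.07435770e-01] [-1.82642142e-01  4.51008555e-01  1.96288629e+00  1.39486581e-04
  7.28008486e-01  1.49548583e+00]
```

View pics/w3.png

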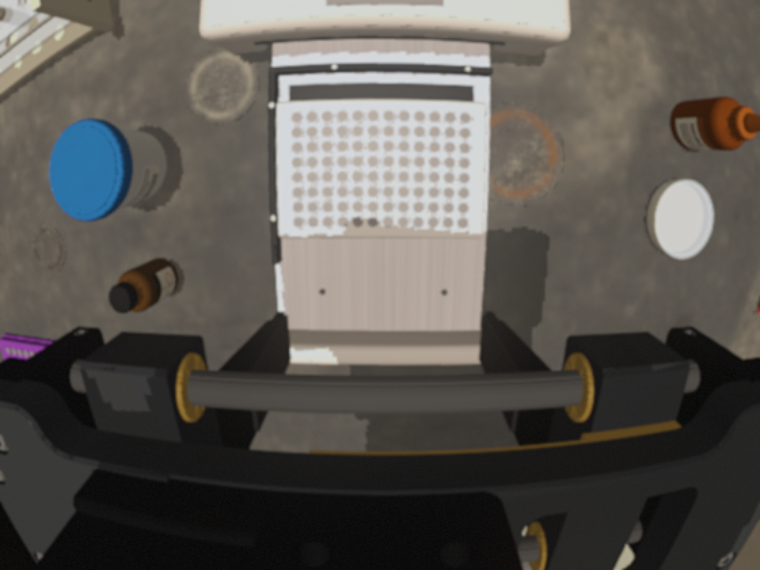

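The plate now lies along the left fence (its edge is at x≈281). The rear gap remains at y≈85–102, and the plate's front edge is at y≈236 with bare floor behind it. I'll descend there and push along the reader's x axis.

Call:
servo_tool(
  moves=[0,0,-0.08,0,0.85,0,0,-0.15,0,0.85,0,0,-0.21,0,0.85,0,0,-0.245,0,0.85,0,0,-0.25,0,0.85,0,0,-0.25,0,0.85,0.02,-0.0022,-0.25,0,0.85,0.035,-0.004,-0.25,0,0.85,0.045,-0.005,-0.25,0,0.85,0.052,-0.0058,-0.25,0,0.85,0.058,-0.0065,-0.25,0,0.85,0.058,-0.0065,-0.25,0,0.85],
)

```text
t: 6.72
eef_pos: [524.5, -28.4, 18.0]
tcp_rot: [3.141, -0.001, -0.111]
ft_force: [-0.2, -0.4, 3.6]
opening: 0.849
grip_force: 2.0
```

Call:
servo_tool(
  moves=[0.006,-0.0006,0,0,0.85,0.012,-0.0013,0,0,0.85,0.018,-0.002,0,0,0.85,0.024,-0.0027,0,0,0.85,0.03,-0.0034,0,0,0.85,0.03,-0.0034,0,0,0.85],
)

```text
t: 7.22
eef_pos: [536.3, -29.7, 17.9]
tcp_rot: [3.141, -0.001, -0.111]
ft_force: [-1.1, 0.4, 5.3]
opening: 0.854
grip_force: 2.7
```

```bash
python3 - <<'E'
from h import *
s=state();c=get_calibration("wrist");p,d=read_camera("wrist");np.savez("w4.npz",p=p,**c)
cv2.imwrite("pics/w4.png",cv2.resize(p,(760,570)));print(s["eef_pos"],s["tcp_rot"],s["ft_force"])
E
```

```text
[536.31759122 -29.71774604  17.87059409] [ 3.14148292e+00 -7.94670162e-04 -1.10985607e-01] [-1.10161913  0.44001248  5.25048312]
```

View pics/w4.png

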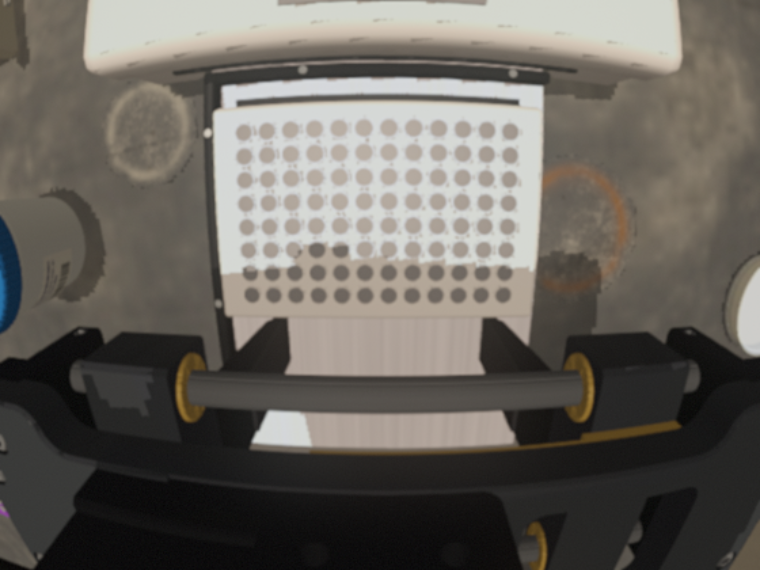

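The plate's rear edge is at y≈106 and the fence's inner edge at y≈82, so there is still a gap. The left fence contact looks good. I'll measure the gap.

```bash
python3 - <<'E'
from h import *
c=get_calibration("wrist");f=lambda q:(np.float64(q)+.5)*560/760-.5
u=np.array([.9938,-.1115]);v=np.array([.1115,.9938])
for n,q,z in(("plate rear",[[214,108],[378,101],[543,110]],26.4),("plate front",[[228,317],[530,317]],26.4),("fence inner",[[222,84],[378,80],[545,84]],21),("left fence inner",[[217,140],[222,240]],21)):
    w=rayw(f(q),z,c)[:,:2];print(n,w.round(1),"u",(w@u).round(1),"v",(w@v).round(1))
E
```

```text
plate rear [[637.6  23.7]
 [630.2 -37.8]
 [622.7 -99. ]] u [631.  630.5 629.8] v [ 94.6  32.7 -29. ]
plate front [[555.3  32.1]
 [541.8 -89.3]] u [548.3 548.4] v [ 93.8 -28.4]
fence inner [[ 647.6   21.4]
 [ 639.   -38.7]
 [ 633.6 -103.2]] u [641.2 639.3 641.1] v [ 93.4  32.8 -31.9]
left fence inner [[625.7  26. ]
 [586.   30.3]] u [618.9 579. ] v [95.6 95.4]
```

Call:
servo_tool(
  moves=[0,0,0.006,0,0.85,0.005,-0.0005,0.006,0,0.85,0.01,-0.001,0.006,0,0.85,0.015,-0.0017,0.006,0,0.85,0.02,-0.0022,0.006,0,0.85,0.02,-0.0022,0.006,0,0.85],
)

```text
t: 7.77
eef_pos: [544.4, -30.6, 19.8]
tcp_rot: [3.141, -0.0, -0.111]
ft_force: [-1.3, 0.1, -0.5]
opening: 0.846
grip_force: 0.0
```

Call:
servo_tool(
  moves=[0.005,-0.0005,0,0,0.85,0.01,-0.001,0,0,0.85,0.01,-0.001,0,0,0.85],
)

```text
t: 8.02
eef_pos: [548.0, -31.0, 19.7]
tcp_rot: [3.142, 0.0, -0.111]
ft_force: [-0.6, -0.4, 0.2]
opening: 0.85
grip_force: 0.6
```

```bash
python3 - <<'E'
from h import *
s=state();c=get_calibration("wrist");p,d=read_camera("wrist");np.savez("w5.npz",p=p,**c)
cv2.imwrite("pics/w5.png",cv2.resize(p,(760,570)));print(s["eef_pos"],s["tcp_rot"],s["ft_force"])
E
```

```text
[548.01044286 -30.95641969  19.74008783] [ 3.14158513e+00  4.01608573e-04 -1.11268622e-01] [-0.62658118 -0.40806365  0.22676647]
```

View pics/w5.png

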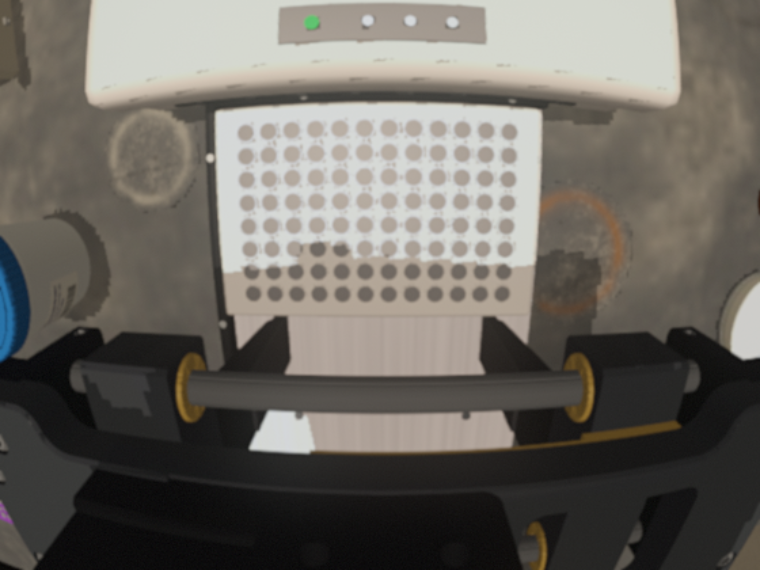

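The plate's rear edge (y≈105) has almost reached the fence (y≈101). I'll keep pushing until the carrier's friction shows up in the force.

Call:
servo_tool(
  moves=[0.005,-0.0005,0,0,0.85,0.01,-0.001,0,0,0.85,0.01,-0.001,0,0,0.85],
)

```text
t: 8.32
eef_pos: [552.1, -31.4, 19.8]
tcp_rot: [3.142, 0.0, -0.111]
ft_force: [-1.4, 1.2, -0.4]
opening: 0.852
grip_force: 0.9
```

Call:
servo_tool(
  moves=[0.005,-0.0005,0,0,0.85,0.01,-0.001,0,0,0.85,0.015,-0.0017,0,0,0.85],
)

```text
t: 8.57
eef_pos: [558.0, -32.0, 19.8]
tcp_rot: [3.142, 0.0, -0.111]
ft_force: [-3.7, 0.4, -1.0]
opening: 0.852
grip_force: 1.5
```

```bash
python3 - <<'E'
from h import *
s=state();c=get_calibration("wrist");p,d=read_camera("wrist")
cv2.imwrite("pics/w6.png",cv2.resize(p,(760,570)));print(s["eef_pos"],s["tcp_rot"],s["ft_force"])
E
```

```text
[557.96250912 -32.02909996  19.77423151] [ 3.14154453e+00  3.82397427e-04 -1.11136203e-01] [-3.67105443  0.42953725 -1.03183263]
```

View pics/w6.png

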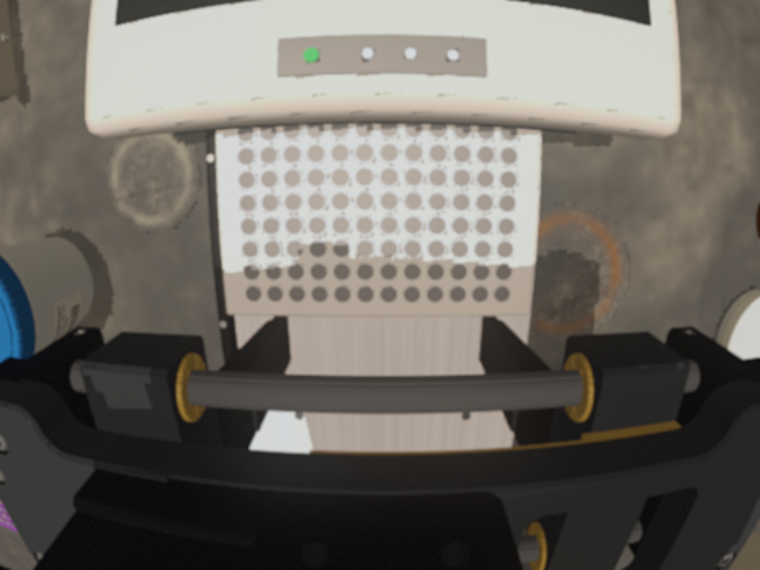

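Between the two pictures the fence screw stayed at (210,158) and the plate stayed put relative to the gripper. So plate and carrier now move together at 3.7 N, and the rear is seated. I'll make a second, gentle side nudge to confirm the left contact.

Call:
servo_tool(
  moves=[-0.015,0.0017,0,0,0.85,-0.03,0.0033,0,0,0.85,-0.03,0.0033,0.09,0,0.85,-0.03,0.0033,0.18,0,0.85,-0.03,0.0033,0.2,0.035,0.4,0,-0.08,0.2,0.07,0.4,0.04,-0.16,0.2,0.108,0.4,0.079,-0.258,0.2,0.146,0.4,0.079,-0.258,0.2,0.184,0.4,0.079,-0.258,0.2,0.222,0.4,0.079,-0.258,0.2,0.26,0.4,0.079,-0.258,0.2,0.26,0.4],
)

```text
t: 9.62
eef_pos: [589.2, -135.5, 99.8]
tcp_rot: [3.141, -0.0, 0.711]
ft_force: [0.9, -0.7, 0.0]
opening: 0.41
grip_force: 0.0
```

Call:
servo_tool(
  moves=[0,0,0,0.039,0.4,0,0,0,0.078,0.4,0,0,0,0.117,0.4,0,0,0,0.156,0.4,0,0,0,0.195,0.4,0,0,0,0.24,0.4,0,0,-0.05,0.24,0.4,0,0,-0.13,0.24,0.4,0,0,-0.19,0.24,0.4,0,0,-0.2,0.24,0.4,0,0,-0.2,0.24,0.4,0,0,-0.2,0.24,0.4],
)

```text
t: 10.62
eef_pos: [589.9, -135.3, 20.8]
tcp_rot: [3.141, 0.0, 1.458]
ft_force: [0.8, -0.4, -0.3]
opening: 0.4
grip_force: 0.0
```

Call:
servo_tool(
  moves=[0.002,0.02,0,0,0.4,0.004,0.04,0,0,0.4,0.0055,0.05,0,0,0.4,0.0065,0.058,0,0,0.4,0.007,0.063,0,0,0.4,0.0073,0.066,0,0,0.4,0.0075,0.068,0,0,0.4,0.0075,0.068,0,0,0.4],
)

```text
t: 11.28
eef_pos: [592.5, -108.0, 19.9]
tcp_rot: [3.142, 0.0, 1.46]
ft_force: [0.4, -0.4, -0.1]
opening: 0.4
grip_force: 0.0
```

Call:
servo_tool(
  moves=[0.0002,0.0018,0,0,0.4,0.0003,0.003,0,0,0.4,0.0003,0.003,0,0,0.4],
)

```text
t: 11.53
eef_pos: [592.5, -107.4, 19.8]
tcp_rot: [-3.142, 0.001, 1.46]
ft_force: [-0.9, -3.7, 0.5]
opening: 0.398
grip_force: 2.0
```

Call:
servo_tool(
  moves=[0.0002,0.0018,0,0,0.4,0.0003,0.003,0,0,0.4,0.0003,0.003,0,0,0.4],
)

```text
t: 11.78
eef_pos: [592.6, -107.2, 19.9]
tcp_rot: [3.141, 0.002, 1.46]
ft_force: [-3.3, -11.9, -0.1]
opening: 0.4
grip_force: 6.1
```

The second nudge met firm contact on the same line as the first, so the left contact is confirmed. I'll retract and go to the panel's front.

Call:
servo_tool(
  moves=[-0.002,-0.02,0,0,0.4,-0.005,-0.05,0,0,0.4,-0.005,-0.05,0.08,0,0.4,-0.005,-0.05,0.18,0,0.4,-0.005,-0.05,0.25,-0.035,0.85,-0.1,0,0.25,-0.07,0.85,-0.2,0.06,0.25,-0.108,0.85,-0.3,0.15,0.25,-0.146,0.85,-0.414,0.232,0.25,-0.184,0.85,-0.414,0.232,0.25,-0.222,0.85,-0.414,0.232,0.25,-0.26,0.85,-0.414,0.232,0.25,-0.26,0.85],
)

```text
t: 12.78
eef_pos: [426.5, -12.5, 120.4]
tcp_rot: [3.141, -0.001, 0.638]
ft_force: [-0.4, -0.0, 0.1]
opening: 0.844
grip_force: 0.0
```

Call:
servo_tool(
  moves=[0,0,0,-0.039,0.85,0,0,0,-0.078,0.85,0,0,0,-0.117,0.85,0,0,0,-0.156,0.85,0,0,0,-0.195,0.85,0,0,0,-0.24,0.85,0,0,0,-0.24,0.85,0,0,0,-0.24,0.85],
)

```text
t: 13.45
eef_pos: [427.8, -13.5, 119.8]
tcp_rot: [3.142, -0.0, -0.107]
ft_force: [0.2, -0.2, -1.2]
opening: 0.851
grip_force: 0.0
```

```bash
python3 - <<'E'
from h import *
s=state();c=get_calibration("wrist");p,d=read_camera("wrist");np.savez("w7.npz",p=p,**c)
cv2.imwrite("pics/w7.png",cv2.resize(p,(760,570)));print(s["eef_pos"],s["tcp_rot"],s["ft_force"])
E
```

```text
[427.83650358 -13.4905004  119.81924551] [ 3.14153194e+00 -3.97241859e-04 -1.06735105e-01] [ 0.22312728 -0.15637327 -1.16716438]
```

View pics/w7.png

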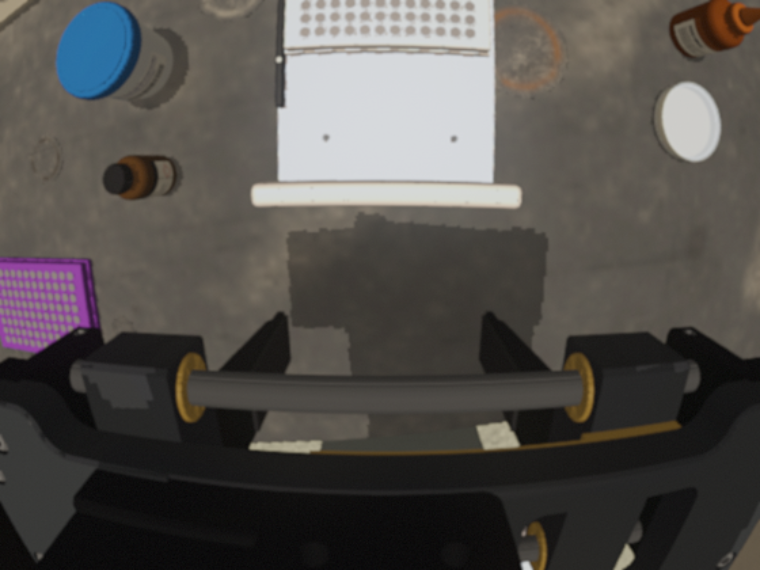

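The panel is dead ahead, running from (252,195) to (521,195) with its outer edge at y≈206. The plate's front edge is at y≈50, and all bystanders are in place. I'll descend and approach the panel gently so the plate isn't jolted off the fence.

Call:
servo_tool(
  moves=[0,0,-0.08,0,0.85,0,0,-0.16,0,0.85,0,0,-0.22,0,0.85,0,0,-0.24,0,0.85,0,0,-0.24,0,0.85,0.02,-0.0022,-0.24,0,0.85,0.035,-0.004,-0.24,0,0.85,0.045,-0.005,-0.24,0,0.85,0.05,-0.0056,-0.24,0,0.85,0.053,-0.006,-0.24,0,0.85,0.056,-0.0063,-0.24,0,0.85,0.059,-0.0066,-0.24,0,0.85],
)

```text
t: 14.5
eef_pos: [450.8, -15.5, 24.1]
tcp_rot: [3.141, -0.0, -0.111]
ft_force: [0.2, 0.7, -0.6]
opening: 0.848
grip_force: 0.0
```

```bash
python3 - <<'E'
from h import *
a=np.load("w7.npz");f=lambda q:(np.float64(q)+.5)*560/760-.5
u=np.array([.9938,-.1115]);v=np.array([.1115,.9938])
for n,q,z in(("panel",[[260,207],[385,207],[515,207]],39),("plate front",[[288,49],[490,53]],26.4),("fence end",[[285,60],[285,100]],21)):
    w=rayw(f(q),z,a)[:,:2];print(n,(w@u).round(1),(w@v).round(1))
E
```

```text
panel [473.4 472.7 474.2] [107.2  34.3 -41.7]
plate front [569.  567.4] [ 92.8 -28.2]
fence end [563.4 537.7] [95.7 95.4]
```

Call:
servo_tool(
  moves=[0.012,-0.0013,0,0,0.85,0.022,-0.0025,0,0,0.85,0.026,-0.0029,0,0,0.85,0.028,-0.0031,0,0,0.85,0.03,-0.0034,0,0,0.85,0.032,-0.0036,0,0,0.85,0.034,-0.0038,0,0,0.85,0.036,-0.004,0,0,0.85,0.038,-0.0043,0,0,0.85,0.04,-0.0045,0,0,0.85,0.043,-0.0048,0,0,0.85,0.047,-0.0053,0,0,0.85],
)

```text
t: 15.5
eef_pos: [469.5, -17.6, 23.8]
tcp_rot: [3.142, 0.0, -0.111]
ft_force: [-3.5, -0.2, -0.4]
opening: 0.852
grip_force: 1.5
```

Call:
servo_tool(
  moves=[0.005,-0.0006,0,0,0.85,0.011,-0.0012,0,0,0.85,0.018,-0.002,0,0,0.85,0.026,-0.0029,0,0,0.85,0.035,-0.0039,0,0,0.85,0.044,-0.0049,0,0,0.85,0.053,-0.0059,0,0,0.85,0.062,-0.007,0,0,0.85,0.07,-0.0079,0,0,0.85,0.077,-0.0086,0,0,0.85,0.083,-0.0093,0,0,0.85,0.088,-0.0099,0,0,0.85],
)

```text
t: 16.5
eef_pos: [505.0, -21.6, 23.8]
tcp_rot: [3.141, -0.0, -0.111]
ft_force: [-3.7, -0.6, -1.6]
opening: 0.85
grip_force: 1.5
```

Call:
servo_tool(
  moves=[0.006,-0.0007,0,0,0.85,0.014,-0.0016,0,0,0.85,0.024,-0.0027,0,0,0.85,0.036,-0.004,0,0,0.85,0.05,-0.0056,0,0,0.85,0.064,-0.0072,0,0,0.85,0.078,-0.0087,0,0,0.85,0.092,-0.0103,0,0,0.85,0.104,-0.0117,0,0,0.85,0.114,-0.0128,0,0,0.85,0.122,-0.0137,0,0,0.85,0.128,-0.0144,0,0,0.85],
)

```text
t: 17.5
eef_pos: [556.3, -27.4, 23.9]
tcp_rot: [3.141, -0.0, -0.111]
ft_force: [-3.3, -0.9, -0.9]
opening: 0.852
grip_force: 1.6
```

Call:
servo_tool(
  moves=[0.006,-0.0007,0,0,0.85,0.014,-0.0016,0,0,0.85,0.024,-0.0027,0,0,0.85,0.036,-0.004,0,0,0.85,0.05,-0.0056,0,0,0.85,0.064,-0.0072,0,0,0.85,0.078,-0.0087,0,0,0.85,0.092,-0.0103,0,0,0.85,0.104,-0.0117,0,0,0.85,0.114,-0.0128,0,0,0.85,0.122,-0.0137,0,0,0.85,0.128,-0.0144,0,0,0.85],
)

```text
t: 18.5
eef_pos: [607.5, -33.2, 23.9]
tcp_rot: [3.141, -0.0, -0.111]
ft_force: [-3.5, -2.3, 0.4]
opening: 0.851
grip_force: 1.6
```

Now I'll creep towards the hard stop.

Call:
servo_tool(
  moves=[0.004,-0.0004,0,0,0.85,0.008,-0.0009,0,0,0.85,0.012,-0.0013,0,0,0.85,0.016,-0.0018,0,0,0.85,0.02,-0.0022,0,0,0.85,0.02,-0.0022,0,0,0.85],
)

```text
t: 19.0
eef_pos: [615.6, -34.0, 23.9]
tcp_rot: [3.142, -0.001, -0.111]
ft_force: [-2.4, -1.3, -1.5]
opening: 0.854
grip_force: 0.7
```

Call:
servo_tool(
  moves=[0.0025,-0.0003,0,0,0.85,0.005,-0.0006,0,0,0.85,0.0075,-0.0008,0,0,0.85,0.0075,-0.0008,0,0,0.85],
)

```text
t: 19.33
eef_pos: [617.0, -34.1, 23.9]
tcp_rot: [-3.142, 0.003, -0.111]
ft_force: [-9.0, -0.3, 3.2]
opening: 0.852
grip_force: 4.4
```

Call:
servo_tool(
  moves=[0.003,-0.0003,0,0,0.85,0.005,-0.0006,0,0,0.85,0.005,-0.0006,0,0,0.85,0.005,-0.0006,0,0,0.85],
)

```text
t: 19.67
eef_pos: [617.1, -34.1, 23.9]
tcp_rot: [-3.141, 0.007, -0.111]
ft_force: [-18.1, -1.4, 11.0]
opening: 0.851
grip_force: 8.8
```

Call:
servo_tool(
  moves=[-0.005,0.0006,0,0,0.85,-0.01,0.0011,0,0,0.85,-0.04,0.0045,0,0,0.85,-0.12,0.0134,0,0,0.85,-0.2,0.022,0.05,0,0.85,-0.3,0.033,0.15,0,0.85,-0.35,0.039,0.25,0,0.85,-0.35,0.039,0.25,0,0.85,-0.35,0.039,0.25,0,0.85],
)

```text
t: 20.42
eef_pos: [480.5, -18.8, 127.4]
tcp_rot: [3.141, -0.007, -0.111]
ft_force: [0.7, -0.2, 0.7]
opening: 0.85
grip_force: 0.0
```

```bash
python3 - <<'E'
from h import *
p,d=read_camera("top");X=pts("top",d);s=state();print(s["eef_pos"],s["ft_force"],s["qvel"].round(3))
u=np.array([.9938,-.1115]);v=np.array([.1115,.9938])
U=X[...,:2]@u;V=X[...,:2]@v
m=(X[...,2]>30)&(X[...,2]<46)&(U>590)&(U<660)&(V>-50)&(V<120);print("panel u,v",m.sum(),np.percentile(U[m],[2,50,98]).round(1),V[m].mean())
q=np.load("top0.npz")["p"]
for n,(x,y) in dict(cup=(223,205),oil=(226,239),petri=(383,239),iod=(391,208)).items():
    sl=np.s_[y-14:y+14,x-14:x+14];print(n,cv2.absdiff(p[sl],q[sl]).mean().round(1))
E
```

```text
[481.13001694 -18.90046576 125.78238714] [ 0.36897902 -1.35272274 -0.59238307] [ 0.001  0.065 -0.008  0.001 -0.023  0.001]
panel u,v 430 [628.3 635.1 644.2] 35.038629913260515
cup 6.9
oil 4.7
petri 6.3
iod 6.6
```

```bash
python3 -c "
from cell import *
print(job_done())"
```

```text
the job is handed in; nothing more can be done
None
```

I seated the plate against the left and rear fences, pushed the carrier by its front panel to the hard stop, and handed the job in at about 20.5 s. The fingers were clear and the bystanders showed no visible movement. `job_done()` gave no verdict, and I didn't re-check the plate's seating after it went into the slot.

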